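# Load the welding jig by pushing

### The job

Load the welding jig without picking anything up: push the standing square steel post over so that it lies in the jig's channel, push it along the channel until its end is fully home against the end stop, then push the clamp arm over until its pad is down on the post. Never lift or carry the post, and leave the other things on the bench where they are.

Things in the scene. Friction and masses are not known exactly. Their poses are not given: they have to be found in the camera images.
- jig: Welding jig fixed to the bench: dark steel plate 320 x 150 mm, 12 mm thick. Origin on the bench surface under the channel's centre line, midway along. x runs along the channel to the end stop, y to the clamp's side, z up. The channel lies on the plate (z = 12 mm) between two rails 12 mm high, inner faces at y = +-28 mm, outer at +-38 mm, x from -140 to 140 mm.
- stop_face (a point): Point on the face of the end stop, a block across the channel's end (20 mm thick, 30 mm high above the plate). The point is at x = 140 mm in the jig's frame, on the channel's centre line, 25 mm above the plate.
- post_mid (a point): Centre of the loose steel post: box section 50 x 50 mm, 150 mm long, flat closed ends, about 0.7 kg. At first it stands on end in the channel, far from the stop; its z axis runs along its length. Tipped about 20 degrees it topples by itself. Pushed over towards the stop it lies 35 to 70 mm short of it, and slides when pushed. Fully home, this point is 75 mm from the stop's face.
- clamp_arm (a joint): Angle of the clamp arm (rad): 0 straight up, negative leaning outwards away from the channel (as at the start), positive over the channel; about 1.57 is level, pad down on a lying post. A stiff hinge: the arm stays where it is left and takes 2 to 3 N near its tip to turn.
- clamp_hinge (a point): Hinge axis of the clamp arm, on the jig at x = 100, y = 58, z = 82 mm in the jig's frame. The axis is parallel to the jig's x; the hinge bracket (33 mm along the channel) reaches 10 mm above it.
- clamp_tip (a point): Point on the clamp arm's centre line at its free end, 106 mm from the hinge axis. The arm is a flat aluminium bar, 18 mm wide along the channel and 8 mm thick; a 20 mm round pad sits 58 mm from the hinge, reaching 20 mm from the bar's centre line on the side that faces the channel.
- ring_a: Bystander: steel ring, 68 mm across, 30 mm high, beside the jig on the side away from the clamp. Origin at the centre of its underside.
- ring_b: Bystander: brass ring, 60 mm across, 34 mm high, beyond the stop's end of the jig. Origin at the centre of its underside.
- ring_c: Bystander: steel ring, 72 mm across, 28 mm high, beyond the stop's end of the jig. Origin at the centre of its underside.
- tape: Bystander: tape measure, 68 x 36 mm, 60 mm high, beside the jig on the clamp's side. Origin at the centre of its underside.
- hammer: Bystander: hammer lying on the bench to the robot's right.
- spray_can: Bystander: can 60 mm across, 120 mm high, to the right of the jig. Origin at the centre of its underside.
Things that resemble listed ones, but are neither listed nor needed, are in the scene too. Leave any pink look-alike of the part that bears post_mid alone.

How it is judged:
By the outcome, as a careful person would: the job done as asked, in the order asked, and still so for the second after the job is handed in, with the robot touching nothing.
It also fails if it takes over 72 s, if anything falls off the work surface, if the arm or the gripper's body presses on something with over 40 N, if the wrist force passes 120 N, or if a joint passes its speed limit or range.

### The arm

A 6-joint arm with a two-finger parallel gripper is mounted at the origin on the work surface. World frame = base frame: x ahead of the robot, y to its left, z up, the work surface at z = 0. Lengths are in mm, angles in rad, forces in N, time in s.
With the tool pointing down it reaches from about 350 to 975 mm from the base axis. Payload 7.1 kg.
Tool frame: the origin (TCP) lies between the finger pads; the fingertips stand 19 mm ahead of it and the grasp point (between the pads) is the TCP; z points along the fingers, y is the line along which they close (so a half turn about z gives the same grasp; the last joint's range is limited). The gripper opens to 88 mm and grips with 3 to 60 N. Pads are 20 mm wide; open, the fingers measure 115 mm over their backs; the gripper's body (75 mm by 178 mm) begins 61 mm behind the grasp point.
Start: joints at [-1.238, 0.423, 1.63, -0, 1.089, -0.019], TCP at [215.384, -586.698, 241.675] pointing down, gripper open.
Joint ranges: [-3, 3], [-0.9, 2.11], [0.09, 2.58], [-1.31, 4.45], [0.11, 2.69], [-2.54, 2.54]. Speed limits (rad/s): [2.39, 2.39, 3.01, 3.14, 3.14, 3.14].

### API

Orientations are given as a rotation vector (axis times angle).
In Python, from workcell import ctrl gives the robot as it stands.
- The arm moves only by the tool arm_command, never from a script. Its argument "series" is a list of rows, each an object with "linear": the shift along the tool's x, y, z in m, a list of three; "turn": the turn about the tool's z in rad. A call has 1 to 10 rows; each row shifts and turns the commanded pose from where the row before left it, along the tool's axes as they then stand; what a row does not reach is not made up. A row lasts 1/10 s, in which the tool goes at most 50 mm and 8.59 degrees, less where a joint would pass 70% of its speed; a pose out of reach is approached as far as the arm can. A call with a gripper value outside its range is refused whole. "jaw" is the opening, from -1 (shut) to 1 (fully open), set as the call begins (left out, the last holds). The fingers move at their own pace and stop on an object; the grip force is fixed at half the most. Time passes only in rows, so rows that do not move let the fingers close. It gives the time, the measured TCP pose, the force, the opening and the grip force at its end, in the units of the state.
- ctrl.get_obs(): the state, without advancing time (a new reading comes with each control period).
- ctrl.get_image(name): name is "scene" or "top" or "wrist"; returns a dict with "frame" (480x640x3 uint8, blue, green, red), "fx", "fy", "cx", "cy" (pixels), "rvec" (rotation vector, rad) and "tvec" (3), from world to camera coordinates, as OpenCV has them. Camera axes: x right, y down, z forward; pixel columns grow to the right and rows downward; lengths in mm; the calibration is good to about 2 mm. A picture is of the moment at which its call begins. There is no depth.
- ctrl.close_job(): hands the job in; it is judged then, once.
The state is a dict: "t": time; "qpos": joint angles; "qvel": joint speeds; "joint_torque": joint torques, N m; "ee_pos": TCP position; "orientation": TCP orientation; "ft_force": force on the tool from outside, world axes, zero at the start; "moment": the same for the moment, N m; "width": finger opening in mm; "grasp_force": force on a finger pad.
Only numpy, scipy, OpenCV 4.12 (cv2) and the standard library are available. Lean on these libraries where they do the work, as an engineer would, in place of code of your own. Each camera call takes 0.05 s, during which the arm holds its last target. There are 200 camera calls.

## Working session

There is one attempt and no reset: what is moved stays moved. The work goes in short steps, Python scripts to look and compute and a tool call to move; the robot and the scene stay as the last step left them, time stands still between calls to the robot, and variables do not carry over. Pictures are saved under pics/ and viewed, at most 10 in all, crops included, and the job is handed in when it is done.

Besides the shell and the picture viewer there is one more tool, called after "Request:" as a command line: name --argument value ..., lists and objects as JSON in quotes. arm_command: Moves the arm, as the interface text tells. Its arguments: {"type":"object","properties":{"series":{"type":"array"},"jaw":{"type":"number"}},"required":["series"]}

```bash
mkdir -p pics; cat > h.py <<'E'
import numpy as np, cv2
from workcell import ctrl
from scipy.spatial.transform import Rotation as R
def cam(n):
    im=ctrl.get_image(n); im['K']=np.array([[im['fx'],0,im['cx']],[0,im['fy'],im['cy']],[0,0,1.]])
    im['R']=R.from_rotvec(np.ravel(im['rvec'])).as_matrix(); im['t']=np.ravel(im['tvec']); return im
def ray(im,u,v,z):
    c=-im['R'].T@im['t']; d=im['R'].T@np.linalg.inv(im['K'])@[u,v,1]
    return c+d*(z-c[2])/d[2]
def proj(im,P):
    return cv2.projectPoints(np.array(P,float).reshape(-1,3),im['R'],im['t'],im['K'],None)[0].reshape(-1,2)
E
python3 - <<'E'
from h import *
import pickle
for n in('scene','top'):
    im=cam(n); cv2.imwrite(f'pics/{n}0.png',im['frame']); pickle.dump(im,open(n+'0.pkl','wb'))
    print(n,-im['R'].T@im['t'])
o=ctrl.get_obs(); print(o['t'],o['ee_pos'],o['orientation'],o['ft_force'],o['width'])
E
```

```text
scene [1545.51066386  191.44033764  927.73645262]
top [ 4.67362901e+02 -1.10872484e+00  1.36995416e+03]
0.1 [ 215.22938828 -586.26388372  240.98686067] [-3.09179275e+00 -5.49487956e-01  3.79464333e-04] [ 0.70727177 -0.13048364  0.30515665] 87.75035314589057
```

View pics/top0.png

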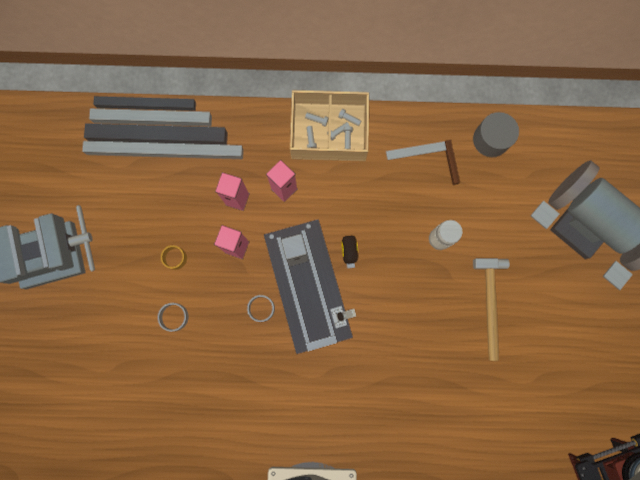

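View pics/scene0.png

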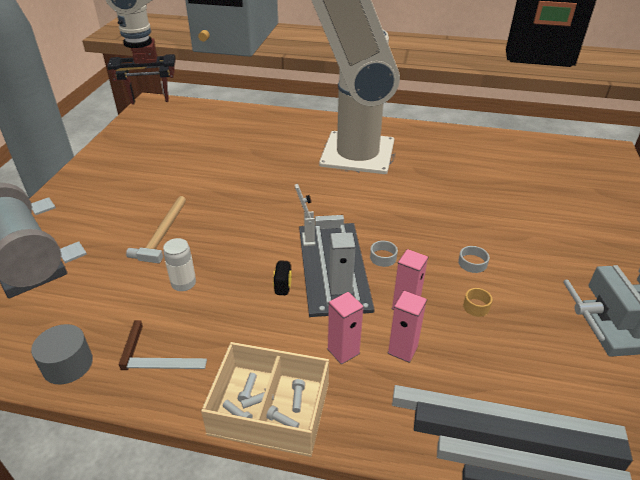

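Top view: the jig plate has corners at about (264,235), (319,221), (352,339) and (298,353). Its stop is at the lower end, towards the robot, and the clamp is at (340,316) on the right. Post candidates are the grey one in the channel at (295,246) and pink look-alikes at (229,185), (281,175) and (229,240). The scene view shows the grey post at (342,265) and the pink ones at (345,325), (407,325) and (410,280). I choose the grey one in the channel and will check it in a crop.

```bash
python3 - <<'E'
from h import *
import pickle
t=pickle.load(open('top0.pkl','rb')); s=pickle.load(open('scene0.pkl','rb'))
c=np.array([ray(t,*p,12) for p in [(264,235),(319,221),(352,339),(298,353)]])
print(c.round(0)); print([np.linalg.norm(c[i]-c[i-1]).round() for i in range(4)])
o=c.mean(0); x=(c[2]+c[3]-c[0]-c[1]); a=np.arctan2(x[1],x[0]); print('jig',o,a)
M=np.array([[np.cos(a),-np.sin(a),0],[np.sin(a),np.cos(a),0],[0,0,1]]); o[2]=0
np.savez('jig.npz',o=o,M=M)
p=ray(t,295,246,162); print('post top',p,'jig',M.T@(p-o))
J=lambda P:o+np.array(P,float)@M.T
pts=[(-160,75,12),(-160,-75,12),(160,-75,12),(160,75,12)]
hin=[(100,58,82)]; stop=[(140,0,37)]
print(J(hin),J(stop))
out=[]
for im,(u,v,w,h) in((t,(250,210,120,150)),(s,(270,170,120,150))):
    f=im['frame'][v:v+h,u:u+w]; f=cv2.resize(f,None,fx=3.3,fy=3.3,interpolation=2).copy()
    for P,col in((pts,(0,255,255)),(hin,(0,0,255)),(stop,(0,255,0))):
        for q in proj(im,J(P)): cv2.circle(f,tuple(int(k) for k in ((q-[u,v])*3.3+1.6)),3,col,1)
    out.append(f)
cv2.imwrite('pics/crop.png',np.hstack(out))
E
```

```text
[[690. 139.  12.]
 [732.  -4.  12.]
 [428. -96.  12.]
 [390.  41.  12.]]
[np.float64(316.0), np.float64(149.0), np.float64(317.0), np.float64(142.0)]
jig [560.12726564  20.12262029  12.        ] -2.835699447098752
post top [641.9721235   50.78288224 162.        ] jig [-87.27867011  -4.58978915 162.        ]
[[482.23584299 -65.29942767  82.        ]] [[426.62629688 -22.03768497  37.        ]]
```

View pics/crop.png

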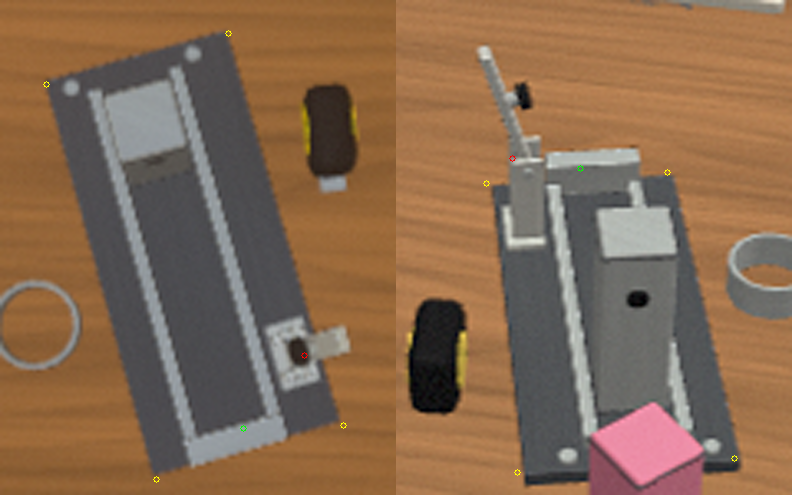

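The crop confirms the choice: the grey post stands in the channel at crop (145,120), with its pink neighbour outside. The clamp arm leans outwards at crop (485,50). My jig fit is within about 3 mm at the corners, so I'll refine it and plan.

```bash
cat >> h.py <<'E'
try:
    _z=np.load('jig.npz'); o,M=_z['o'],_z['M']
except Exception: pass
J=lambda P:o+np.array(P,float)@M.T
inv=lambda P:(np.array(P,float)-o)@M
def st():
    b=ctrl.get_obs(); T=R.from_rotvec(b['orientation']).as_matrix(); tx=M.T@T[:,0]
    print('t',round(b['t'],2),'tcp jig',inv(b['ee_pos']).round(1),'toolx in jig deg',np.degrees(np.arctan2(tx[1],tx[0])).round(2),'tz',(T[:,2]).round(3),'F jig',(M.T@b['ft_force']).round(1),'w',round(b['width'],1))
    return b,T
def to(P):
    b,T=st(); print('tool shift to',P,(T.T@(J(P)-b['ee_pos'])).round(1))
E
python3 - <<'E'
import pickle,numpy as np
from h import *
t=pickle.load(open('top0.pkl','rb')); s=pickle.load(open('scene0.pkl','rb'))
cp=np.array([(48,80),(228,33),(340,423),(153,474)])/3.3-.35+[250,210]
c=np.array([ray(t,*p,12) for p in cp])
print([np.linalg.norm(c[i]-c[i-1]).round() for i in range(4)])
x=(c[2]+c[3]-c[0]-c[1]); a=np.arctan2(x[1],x[0]); O=c.mean(0);O[2]=0
Mn=np.array([[np.cos(a),-np.sin(a),0],[np.sin(a),np.cos(a),0],[0,0,1]])
np.savez('jig.npz',o=O,M=Mn); print(O,a)
E
python3 - <<'E'
import pickle
from h import *
t=pickle.load(open('top0.pkl','rb'))
s=pickle.load(open('scene0.pkl','rb'))
q=np.array([145,120])/3.3-.35+[250,210]; print('post top',inv(ray(t,*q,162)))
for p in((229,185),(281,175),(229,240)): print('pink',inv(ray(t,*p,150)).round())
# clamp tip at jig x=100 plane from scene crop pixel
u,v=np.array([485,50])-[396,0]; p=np.array([u,v])/3.3-.35+[270,170]
cc=-s['R'].T@s['t']; d=s['R'].T@np.linalg.inv(s['K'])@[p[0],p[1],1]
C=inv(cc); D=M.T@d; k=(100-C[0])/D[0]; tip=C+D*k; print('tip',tip.round(), np.linalg.norm(tip[1:]-[58,82]), np.arctan2(58-tip[1],tip[2]-82))
to((-165,0,245))
E
```

```text
[np.float64(318.0), np.float64(148.0), np.float64(318.0), np.float64(149.0)]
[562.29532021  21.05138308   0.        ] -2.8421885747659914
post top [-85.74915584  -8.06807725 162.        ]
pink [-270. -118.  150.]
pink [-261.    8.  150.]
pink [-142. -150.  150.]
tip [100.  77. 185.] 104.99815931984551 -0.18665468332602364
t 0.1 tcp jig [510.8 477.9 241. ] toolx in jig deg -177.0 tz [-0.     0.001 -1.   ] F jig [-0.6  0.3  0.3] w 87.8
tool shift to (-165, 0, 245) [ 699.8 -441.9   -3.4]
```

Request:
arm_command --series '[{"linear":[0.037,-0.023,0],"turn":0},{"linear":[0.037,-0.023,0],"turn":0},{"linear":[0.037,-0.023,0],"turn":0},{"linear":[0.037,-0.023,0],"turn":0},{"linear":[0.037,-0.023,0],"turn":0},{"linear":[0.037,-0.023,0],"turn":0},{"linear":[0.037,-0.023,0],"turn":0},{"linear":[0.037,-0.023,0],"turn":0},{"linear":[0.037,-0.023,0],"turn":0},{"linear":[0.037,-0.023,0],"turn":0}]' --jaw -1

```text
t: 1.1
ee_pos: [484.1, -241.6, 241.5]
orientation: [-3.093, -0.55, 0.001]
ft_force: [0.2, -1.7, 0.2]
width: 11.4
grasp_force: 0.0
```

Request:
arm_command --series '[{"linear":[0.037,-0.023,0],"turn":0},{"linear":[0.037,-0.023,0],"turn":0},{"linear":[0.037,-0.023,0],"turn":0},{"linear":[0.037,-0.023,0],"turn":0},{"linear":[0.037,-0.023,0],"turn":0},{"linear":[0.037,-0.023,0],"turn":0},{"linear":[0.037,-0.023,0],"turn":0},{"linear":[0.037,-0.023,0],"turn":0},{"linear":[0.034,-0.023,0],"turn":0.052},{"linear":[0,0,0],"turn":0}]'

```text
t: 2.1
ee_pos: [723.8, 69.0, 240.8]
orientation: [-3.105, -0.473, -0.002]
ft_force: [1.1, 0.2, 0.3]
width: 0.5
grasp_force: 0.0
```

```bash
python3 - <<'E'
from h import *
to((-150,-3,150))
t=cam('top'); s=cam('scene'); w=cam('wrist')
f=lambda im,u,v:cv2.resize(im['frame'][v:v+150,u:u+133],None,fx=3,fy=3,interpolation=2)
cv2.imwrite('pics/c1.png',np.hstack([f(s,270,150),f(t,235,200)]))
E
```

```text
t 2.1 tcp jig [-168.5    1.8  240.8] toolx in jig deg -179.82 tz [ 0.001  0.001 -1.   ] F jig [-1.1  0.2  0.3] w 0.5
tool shift to (-150, -3, 150) [-18.6  -4.8  90.8]
```

View pics/c1.png

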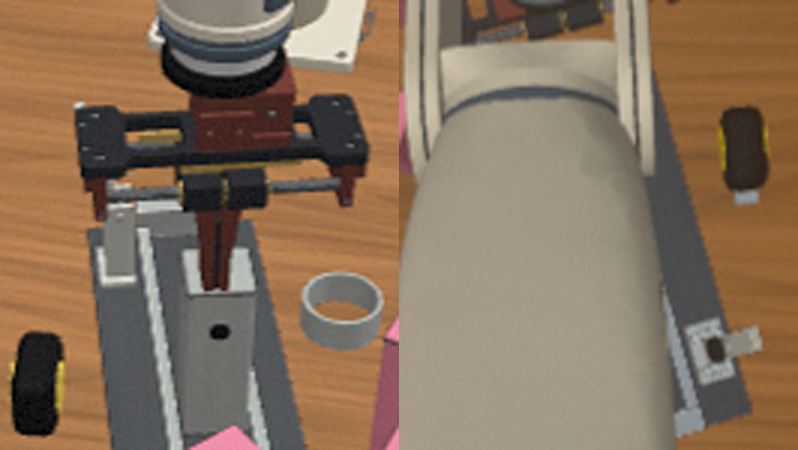

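The crop shows the closed fingertips at crop (215,288) above and behind the grey post (crop 220,270). The clamp arm is still leaning outwards. I'll check the depth numerically.

```bash
python3 - <<'E'
from h import *
import pickle
s=pickle.load(open('scene0.pkl','rb'))
for P in [(-168.5,1.8,222),(-111,-25,162),(-111,25,162),(-61,25,162),(-61,-25,162),(-111,-25,12),(-111,25,12)]:
    q=proj(s,J(P))[0]; print(P,q.round(1),'crop',((q-[270,150])*3).round(), 'old crop',((q-[270,170])*3.3+[396,0]).round())
E
```

```text
(-168.5, 1.8, 222) [341.9 243.2] crop [216. 280.] old crop [633. 242.]
(-111, -25, 162) [350.1 246.5] crop [240. 290.] old crop [660. 253.]
(-111, 25, 162) [327.  247.8] crop [171. 293.] old crop [584. 257.]
(-61, 25, 162) [324.7 233.1] crop [164. 249.] old crop [577. 208.]
(-61, -25, 162) [347.  231.9] crop [231. 246.] old crop [650. 204.]
(-111, -25, 12) [347.3 295.1] crop [232. 435.] old crop [651. 413.]
(-111, 25, 12) [326.  296.4] crop [168. 439.] old crop [581. 417.]
```

The channel centre line sits about 7.5 mm to the -y side of the plate's centre: rail mid at crop (135,81) against plate mid at (145,81). Shifting the frame by that brings the post and its scene projections into agreement.

```bash
python3 - <<'E'
from h import *
np.savez('jig.npz',o=J((0,-7.5,0)),M=M)
E
python3 - <<'E'
from h import *
to((-150,-1,155))
E
```

```text
t 2.25 tcp jig [-164.6   12.9  240.8] toolx in jig deg -179.93 tz [-0.002 -0.    -1.   ] F jig [ 0.3  0.  -0.1] w 0.3
tool shift to (-150, -1, 155) [-14.4 -13.9  85.9]
```

Request:
arm_command --series '[{"linear":[0,-0.014,0.02],"turn":0},{"linear":[0,0,0.033],"turn":0},{"linear":[0,0,0.033],"turn":0},{"linear":[-0.014,0,0],"turn":0},{"linear":[-0.012,0,0],"turn":0},{"linear":[-0.008,0,0],"turn":0},{"linear":[-0.005,0,0],"turn":0},{"linear":[-0.005,0,0],"turn":0},{"linear":[-0.005,0,0],"turn":0},{"linear":[-0.005,0,0],"turn":0}]'

```text
t: 3.25
ee_pos: [666.8, 62.1, 156.5]
orientation: [3.106, 0.469, 0.004]
ft_force: [1.9, 0.8, 2.1]
width: 0.8
grasp_force: 0.9
```

```bash
python3 - <<'E'
from h import *
to((-70,-1,155))
E
```

```text
t 3.25 tcp jig [-112.    -0.9  156.5] toolx in jig deg -179.97 tz [ 0.002  0.    -1.   ] F jig [-2.  -0.2  2.1] w 0.8
tool shift to (-70, -1, 155) [-42.   -0.1   1.4]
```

Request:
arm_command --series '[{"linear":[-0.006,0,0],"turn":0},{"linear":[-0.006,0,0],"turn":0},{"linear":[-0.006,0,0],"turn":0},{"linear":[-0.006,0,0],"turn":0},{"linear":[-0.006,0,0],"turn":0},{"linear":[-0.006,0,0],"turn":0},{"linear":[-0.006,0,0],"turn":0},{"linear":[-0.006,0,0],"turn":0},{"linear":[0,0,0],"turn":0},{"linear":[0,0,0],"turn":0}]'

```text
t: 4.25
ee_pos: [620.4, 48.0, 155.8]
orientation: [-3.106, -0.469, -0.0]
ft_force: [0.2, -0.5, 0.8]
width: 0.4
grasp_force: 0.0
```

Request:
arm_command --series '[{"linear":[0,0,0],"turn":0},{"linear":[0,0,0],"turn":0},{"linear":[0,0,0],"turn":0},{"linear":[0.03,0,0],"turn":0},{"linear":[0.035,0,0],"turn":0},{"linear":[0,0,0],"turn":0}]'

```text
t: 4.85
ee_pos: [686.1, 68.3, 156.1]
orientation: [3.106, 0.47, 0.006]
ft_force: [1.0, 0.1, -0.2]
width: 0.5
grasp_force: 0.0
```

```bash
python3 - <<'E'
from h import *
st()
t=cam('top'); s=cam('scene'); w=cam('wrist')
f=lambda im,u,v:cv2.resize(im['frame'][v:v+150,u:u+133],None,fx=3,fy=3,interpolation=2)
cv2.imwrite('pics/c2.png',np.hstack([f(s,270,170),cv2.resize(w['frame'],(400,300))[:,:].copy() if 0 else cv2.copyMakeBorder(cv2.resize(w['frame'],(400,300)),0,150,0,0,0)]))
E
```

```text
t 4.85 tcp jig [-132.2   -1.1  156.1] toolx in jig deg -179.94 tz [ 0.004  0.001 -1.   ] F jig [-1.   0.2 -0.2] w 0.5
```

View pics/c2.png

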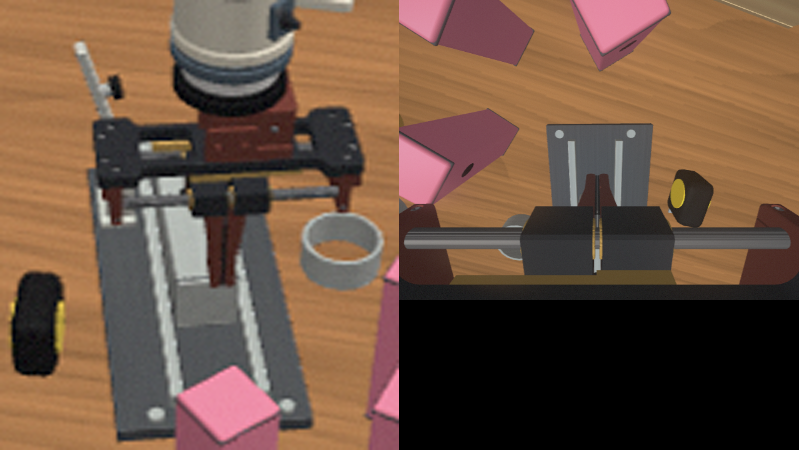

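The post lies in the channel, with its near end's bottom edge at crop (207,325). The fingers are behind it, clear.

```bash
python3 - <<'E'
from h import *
import pickle
s=pickle.load(open('scene0.pkl','rb'))
print(inv(ray(s,207/3+269.7,325/3+169.7,12)),inv(ray(s,207/3+269.7,283/3+169.7,62)))
to((-100,-1,50))
E
```

```text
[-52.34689247  -4.2117239   12.        ] [-56.60691163  -2.24377615  62.        ]
t 5.0 tcp jig [-127.4   -1.3  155.1] toolx in jig deg -179.97 tz [-0.002 -0.    -1.   ] F jig [ 0.8 -0.2 -0.3] w 0.4
tool shift to (-100, -1, 50) [-27.3   0.4 105.1]
```

Request:
arm_command --series '[{"linear":[-0.014,0,0.035],"turn":0},{"linear":[-0.014,0,0.035],"turn":0},{"linear":[0,0,0.035],"turn":0},{"linear":[-0.015,0,0],"turn":0},{"linear":[-0.01,0,0],"turn":0},{"linear":[-0.006,0,0],"turn":0},{"linear":[-0.006,0,0],"turn":0},{"linear":[-0.006,0,0],"turn":0},{"linear":[-0.006,0,0],"turn":0},{"linear":[-0.006,0,0],"turn":0}]'

```text
t: 6.0
ee_pos: [605.1, 42.8, 52.1]
orientation: [3.106, 0.469, 0.008]
ft_force: [4.9, 1.9, 2.0]
width: 0.3
grasp_force: 2.8
```

```bash
python3 - <<'E'
from h import *
to((-20,-1,50))
E
```

```text
t 6.0 tcp jig [-47.3  -0.7  52.1] toolx in jig deg -179.97 tz [ 0.005  0.    -1.   ] F jig [-5.3 -0.4  2. ] w 0.3
tool shift to (-20, -1, 50) [-27.3  -0.3   1.9]
```

Sliding at about 5 N. I'll push on to near the expected home, then creep.

Request:
arm_command --series '[{"linear":[-0.005,0,0],"turn":0},{"linear":[-0.005,0,0],"turn":0},{"linear":[-0.005,0,0],"turn":0},{"linear":[-0.004,0,0],"turn":0},{"linear":[-0.002,0,0],"turn":0},{"linear":[-0.002,0,0],"turn":0}]'

```text
t: 6.6
ee_pos: [583.3, 36.1, 52.1]
orientation: [3.106, 0.469, 0.008]
ft_force: [5.6, 0.8, 2.2]
width: 0.4
grasp_force: 2.9
```

Request:
arm_command --series '[{"linear":[-0.001,0,0],"turn":0},{"linear":[-0.001,0,0],"turn":0}]'

```text
t: 6.8
ee_pos: [581.5, 35.5, 52.1]
orientation: [3.106, 0.469, 0.008]
ft_force: [4.3, 1.5, 2.7]
width: 0.6
grasp_force: 2.9
```

Request:
arm_command --series '[{"linear":[-0.001,0,0],"turn":0},{"linear":[-0.001,0,0],"turn":0}]'

```text
t: 7.0
ee_pos: [579.9, 35.0, 52.1]
orientation: [3.106, 0.469, 0.009]
ft_force: [8.2, 3.9, -0.5]
width: 0.3
grasp_force: 4.6
```

```bash
python3 - <<'E'
from h import *
st()
E
```

```text
t 7.0 tcp jig [-20.9  -0.7  52.1] toolx in jig deg -179.98 tz [ 0.006  0.001 -1.   ] F jig [-9.  -1.3 -0.5] w 0.3
```

Request:
arm_command --series '[{"linear":[-0.001,0,0],"turn":0},{"linear":[0,0,0],"turn":0}]'

```text
t: 7.2
ee_pos: [579.8, 35.0, 52.2]
orientation: [3.106, 0.469, 0.012]
ft_force: [8.5, 3.1, -1.3]
width: 0.3
grasp_force: 4.8
```

Request:
arm_command --series '[{"linear":[-0.001,0,0],"turn":0},{"linear":[0,0,0],"turn":0}]'

```text
t: 7.4
ee_pos: [579.8, 35.0, 52.4]
orientation: [3.106, 0.469, 0.015]
ft_force: [10.6, 4.7, -1.8]
width: 0.2
grasp_force: 5.9
```

Request:
arm_command --series '[{"linear":[-0.002,0,0],"turn":0},{"linear":[-0.002,0,0],"turn":0},{"linear":[0,0,0],"turn":0}]'

```text
t: 7.7
ee_pos: [579.7, 34.4, 53.8]
orientation: [3.106, 0.468, 0.028]
ft_force: [18.1, 8.1, -2.1]
width: 0.4
grasp_force: 10.0
```

Request:
arm_command --series '[{"linear":[0.015,0,0],"turn":0},{"linear":[0.02,0,0],"turn":0},{"linear":[0,0,-0.03],"turn":0},{"linear":[0,0,-0.04],"turn":0},{"linear":[0,0,-0.045],"turn":0},{"linear":[0,0,-0.045],"turn":0},{"linear":[0,0,-0.03],"turn":0},{"linear":[0,0,0],"turn":0}]'

```text
t: 8.5
ee_pos: [607.0, 43.3, 245.9]
orientation: [3.105, 0.469, 0.012]
ft_force: [0.2, 0.2, -0.3]
width: 0.5
grasp_force: 0.0
```

```bash
python3 - <<'E'
from h import *
import pickle
to((100,140,240)); 
s=cam('scene'); t=cam('top')
pickle.dump(s,open('s3.pkl','wb'))
f=lambda im,u,v:cv2.resize(im['frame'][v:v+150,u:u+133],None,fx=3,fy=3,interpolation=2)
cv2.imwrite('pics/c3.png',np.hstack([f(s,270,170),f(t,250,220)]))
E
```

```text
t 8.5 tcp jig [-49.3  -0.6 245.9] toolx in jig deg -179.98 tz [ 0.008  0.    -1.   ] F jig [-0.2 -0.1 -0.3] w 0.5
tool shift to (100, 140, 240) [-149.4  140.5    5.1]
```

View pics/c3.png

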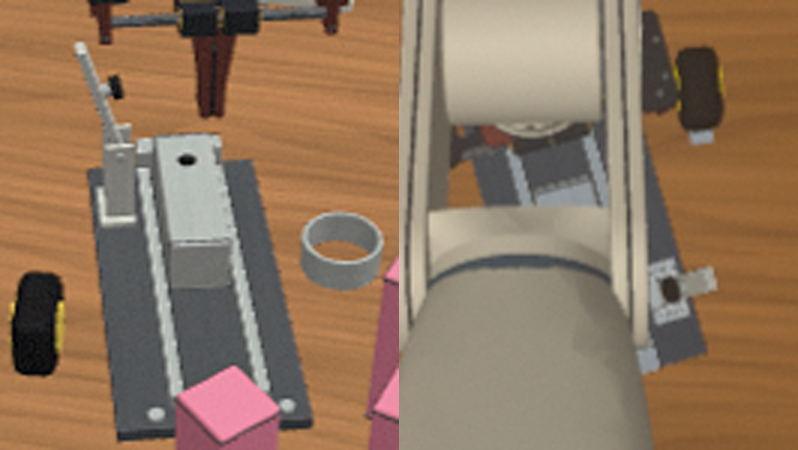

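The post is against the stop (near end at crop (198,265), far end at the stop). The clamp tip is at left crop (80,45) and right crop (714,278).

```bash
python3 - <<'E'
from h import *
import pickle
s=pickle.load(open('s3.pkl','rb')); t=pickle.load(open('top0.pkl','rb'))
C=inv(-s['R'].T@s['t']); D=M.T@s['R'].T@np.linalg.inv(s['K'])@[80/3+269.7,45/3+169.7,1]
p=C+D*(100-C[0])/D[0]; print('tip',p,np.hypot(p[1]-58,p[2]-82),np.arctan2(58-p[1],p[2]-82))
print('hinge/rear end',inv(ray(s,200/3+269.7,240/3+169.7,62)))
q=(714-400)/3+249.7,278/3+219.7
for z in(165,175,185): print(z,inv(ray(t,*q,z)))
E
```

```text
tip [100.          85.59034343 185.50463266] 107.11879402174748 -0.26050414399579536
hinge/rear end [-5.16591247 -2.70509442 62.        ]
165 [ 99.05172381  92.49320804 165.        ]
175 [ 99.03673175  91.73119277 175.        ]
185 [ 99.02173969  90.9691775  185.        ]
```

Request:
arm_command --series '[{"linear":[-0.03,0.028,0],"turn":0},{"linear":[-0.03,0.028,0],"turn":0},{"linear":[-0.03,0.028,0],"turn":0},{"linear":[-0.03,0.028,0],"turn":0},{"linear":[-0.03,0.028,0],"turn":0},{"linear":[0,0,0.02],"turn":0},{"linear":[0,0,0.03],"turn":0},{"linear":[0,0,0.024],"turn":0},{"linear":[0,0,0],"turn":0}]'

```text
t: 9.5
ee_pos: [499.3, -133.9, 162.2]
orientation: [-3.102, -0.468, 0.014]
ft_force: [0.4, 0.1, 0.5]
width: 0.5
grasp_force: 0.0
```

```bash
python3 - <<'E'
from h import *
to((100,76,170))
E
```

```text
t 9.5 tcp jig [105.9 137.  162.2] toolx in jig deg 180.0 tz [-0.009  0.003 -1.   ] F jig [-0.4  0.   0.5] w 0.5
tool shift to (100, 76, 170) [  5.9 -61.   -7.5]
```

Request:
arm_command --series '[{"linear":[0.006,0,-0.008],"turn":0},{"linear":[0,-0.015,0],"turn":0},{"linear":[0,-0.012,0],"turn":0},{"linear":[0,-0.006,0],"turn":0},{"linear":[0,-0.006,0],"turn":0},{"linear":[0,-0.006,0],"turn":0},{"linear":[0,-0.006,0],"turn":0},{"linear":[0,-0.006,0],"turn":0},{"linear":[0,-0.006,0],"turn":0}]'

```text
t: 10.4
ee_pos: [490.1, -72.5, 174.7]
orientation: [3.106, 0.469, 0.0]
ft_force: [1.1, -0.5, 1.4]
width: 0.7
grasp_force: 0.7
```

```bash
python3 - <<'E'
from h import *
to((100,18,171))
E
```

```text
t 10.4 tcp jig [ 96.5  75.6 174.7] toolx in jig deg -179.99 tz [ 0. -0. -1.] F jig [-0.9  0.8  1.4] w 0.7
tool shift to (100, 18, 171) [ -3.5 -57.6   3.7]
```

Request:
arm_command --series '[{"linear":[-0.003,-0.006,0.003],"turn":0},{"linear":[0,-0.006,0],"turn":0},{"linear":[0,-0.006,0],"turn":0},{"linear":[0,-0.006,0],"turn":0},{"linear":[0,-0.006,0],"turn":0},{"linear":[0,-0.006,0],"turn":0}]'

```text
t: 11.0
ee_pos: [476.6, -38.8, 171.7]
orientation: [-3.106, -0.469, 0.0]
ft_force: [-0.1, -1.8, 0.1]
width: 0.5
grasp_force: 0.6
```

```bash
python3 - <<'E'
from h import *
to((100,18,171))
s=cam('scene'); w=cam('wrist')
cv2.imwrite('pics/c4.png',np.hstack([cv2.resize(s['frame'][150:300,270:403],None,fx=3,fy=3,interpolation=2),cv2.copyMakeBorder(cv2.resize(w['frame'],(400,300)),0,150,0,0,0)]))
E
```

```text
t 11.0 tcp jig [ 99.6  39.4 171.7] toolx in jig deg -179.97 tz [-0. -0. -1.] F jig [0.7 1.7 0.1] w 0.5
tool shift to (100, 18, 171) [ -0.4 -21.4   0.7]
```

View pics/c4.png

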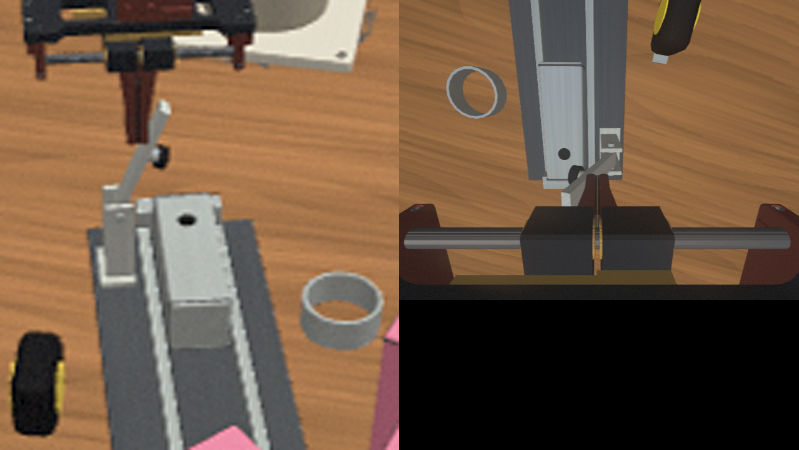

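The arm follows the fingers: it now leans over the channel at crop (150,150), with the fingertips on it at (140,140). I'll continue along the arc.

Request:
arm_command --series '[{"linear":[0,-0.007,0],"turn":0},{"linear":[0,-0.007,0],"turn":0},{"linear":[0,-0.007,0.001],"turn":0},{"linear":[0,-0.007,0.006],"turn":0},{"linear":[0,-0.006,0.006],"turn":0},{"linear":[0,-0.006,0.007],"turn":0},{"linear":[0,-0.004,0.007],"turn":0},{"linear":[0,-0.004,0.008],"turn":0},{"linear":[0,-0.004,0.008],"turn":0}]'

```text
t: 12.0
ee_pos: [461.2, 10.6, 127.9]
orientation: [3.106, 0.469, -0.001]
ft_force: [0.4, -1.2, 0.3]
width: 0.4
grasp_force: 0.4
```

Request:
arm_command --series '[{"linear":[0,-0.002,0.005],"turn":0},{"linear":[0,-0.002,0.005],"turn":0},{"linear":[0,0,0.005],"turn":0}]'

```text
t: 12.3
ee_pos: [460.0, 14.4, 113.2]
orientation: [-3.106, -0.469, 0.0]
ft_force: [0.2, 0.2, 0.9]
width: 0.7
grasp_force: 0.4
```

```bash
python3 - <<'E'
from h import *
to((100,-17,105))
E
```

```text
t 12.3 tcp jig [ 99.7 -16.3 113.2] toolx in jig deg -179.98 tz [-0.  0. -1.] F jig [-0.3 -0.1  0.9] w 0.7
tool shift to (100, -17, 105) [-0.3 -0.7  8.2]
```

Request:
arm_command --series '[{"linear":[0,0,0.004],"turn":0},{"linear":[0,0,0.003],"turn":0}]'

```text
t: 12.5
ee_pos: [460.1, 14.2, 106.3]
orientation: [-3.106, -0.469, 0.0]
ft_force: [-0.4, 1.6, 1.1]
width: 0.1
grasp_force: 0.4
```

Request:
arm_command --series '[{"linear":[0,0,0.002],"turn":0},{"linear":[0,0,0.001],"turn":0},{"linear":[0,0,0],"turn":0}]'

```text
t: 12.8
ee_pos: [460.3, 14.2, 105.1]
orientation: [-3.106, -0.469, -0.0]
ft_force: [-7.2, 1.8, 22.4]
width: 0.4
grasp_force: 11.4
```

Firm contact at TCP z 105, exactly where a level arm should be. I'll retreat and check.

Request:
arm_command --series '[{"linear":[0,0,-0.02],"turn":0},{"linear":[0,0,-0.04],"turn":0},{"linear":[0,0,-0.04],"turn":0},{"linear":[0,0,-0.04],"turn":0},{"linear":[0,0.04,0],"turn":0},{"linear":[0,0.045,0],"turn":0},{"linear":[0,0.045,0],"turn":0},{"linear":[0,0.045,0],"turn":0},{"linear":[0,0.045,0],"turn":0},{"linear":[0,0.045,0],"turn":0}]'

```text
t: 13.8
ee_pos: [538.6, -241.1, 243.7]
orientation: [3.106, 0.469, 0.0]
ft_force: [-0.3, -0.4, 0.8]
width: 0.5
grasp_force: 0.0
```

```bash
python3 - <<'E'
from h import *
st()
s=cam('scene'); t=cam('top')
f=lambda im,u,v:cv2.resize(im['frame'][v:v+150,u:u+133],None,fx=3,fy=3,interpolation=2)
cv2.imwrite('pics/c5.png',np.hstack([f(s,270,170),f(t,250,220)]))
for P in [(100,-48,82),(65,25,62),(-10,25,62),(-10,-25,62)]: print(P,'scene crop',((proj(s,J(P))[0]-[270,170])*3).round(),'top crop',((proj(t,J(P))[0]-[250,220])*3+[399,0]).round())
E
```

```text
t 13.8 tcp jig [ 99.9 251.  243.7] toolx in jig deg 180.0 tz [ 0. -0. -1.] F jig [0.4 0.3 0.8] w 0.5
(100, -48, 82) scene crop [238. 138.] top crop [538. 327.]
(65, 25, 62) scene crop [157. 186.] top crop [613. 262.]
(-10, 25, 62) scene crop [166. 245.] top crop [588. 174.]
(-10, -25, 62) scene crop [227. 241.] top crop [530. 190.]
```

View pics/c5.png

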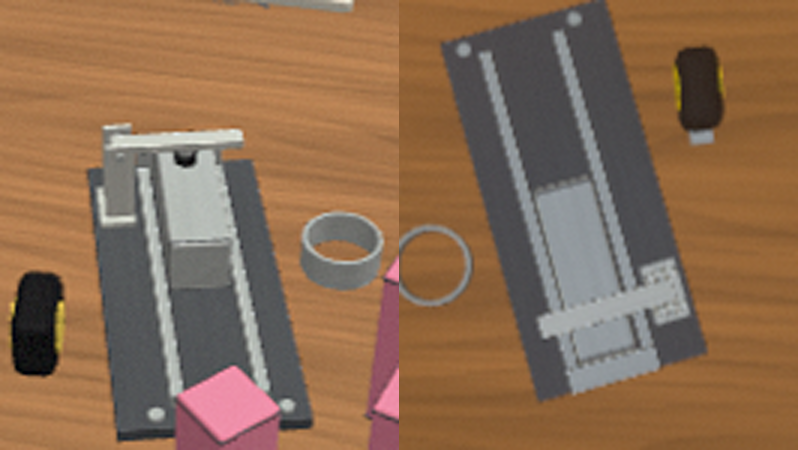

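The arm is level across the post in both views (tip at (240,137) and (543,325)), and the post's rear end matches the home projection. I'll check the stop contact in one closer crop.

```bash
python3 - <<'E'
from h import *
t=cam('top'); u,v=300,295; k=9
f=cv2.resize(t['frame'][v:v+60,u:u+70],None,fx=k,fy=k,interpolation=2)
for P in [(140,-25,62),(140,25,62),(140,-38,42),(140,38,42),(160,-38,42),(160,38,42)]:
    q=(proj(t,J(P))[0]-[u,v]+.5)*k; print(P,q.round()); cv2.circle(f,tuple(int(x) for x in q),4,(0,0,255) if P[2]==62 else (0,255,0),1)
cv2.imwrite('pics/c6.png',f)
E
```

```text
(140, -25, 62) [ 93. 431.]
(140, 25, 62) [270. 381.]
(140, -38, 42) [ 49. 441.]
(140, 38, 42) [313. 366.]
(160, -38, 42) [ 68. 512.]
(160, 38, 42) [333. 437.]
```

View pics/c6.png

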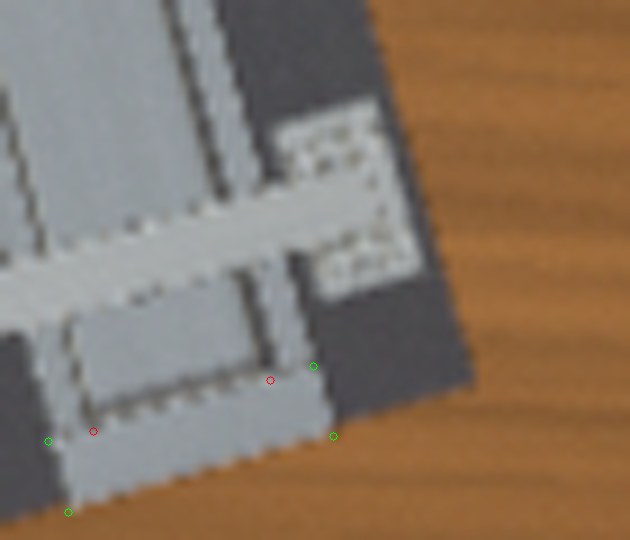

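The crop shows a dark band at the post's end, about (180,395), with the stop beyond it. It could be a border or a small gap, so I'll look closer with the wrist camera.

Request:
arm_command --series '[{"linear":[-0.015,-0.038,0],"turn":0},{"linear":[-0.015,-0.038,0],"turn":0},{"linear":[-0.015,-0.038,0],"turn":0},{"linear":[-0.015,-0.038,0],"turn":0},{"linear":[-0.015,-0.038,0],"turn":0},{"linear":[-0.015,-0.038,0],"turn":0},{"linear":[0,0,0],"turn":0},{"linear":[0,0,0],"turn":0}]'

```text
t: 14.75
ee_pos: [384.4, -46.6, 243.9]
orientation: [3.105, 0.473, 0.001]
ft_force: [0.3, -0.3, -0.2]
width: 0.3
grasp_force: 0.0
```

```bash
python3 - <<'E'
from h import *
st(); w=cam('wrist')
Q=[(140,-25,62),(140,25,62),(140,-38,42),(140,38,42),(-10,25,62),(-10,-25,62)]
q=proj(w,J(Q)); print(q.round())
c=q[:4].mean(0).astype(int); u=int(np.clip(c[0]-100,0,440)); v=int(np.clip(c[1]-75,0,330))
f=cv2.resize(w['frame'][v:v+150,u:u+200],None,fx=4,fy=4,interpolation=2); print(u,v)
cv2.imwrite('pics/c7.png',f)
import pickle; pickle.dump(w,open('w7.pkl','wb'))
E
```

```text
t 14.75 tcp jig [189.9  19.7 243.9] toolx in jig deg -179.82 tz [ 0.001 -0.    -1.   ] F jig [-0.1  0.4 -0.2] w 0.3
[[269. 173.]
 [321. 173.]
 [259. 171.]
 [334. 171.]
 [322. -10.]
 [262. -10.]]
195 97
```

View pics/c7.png

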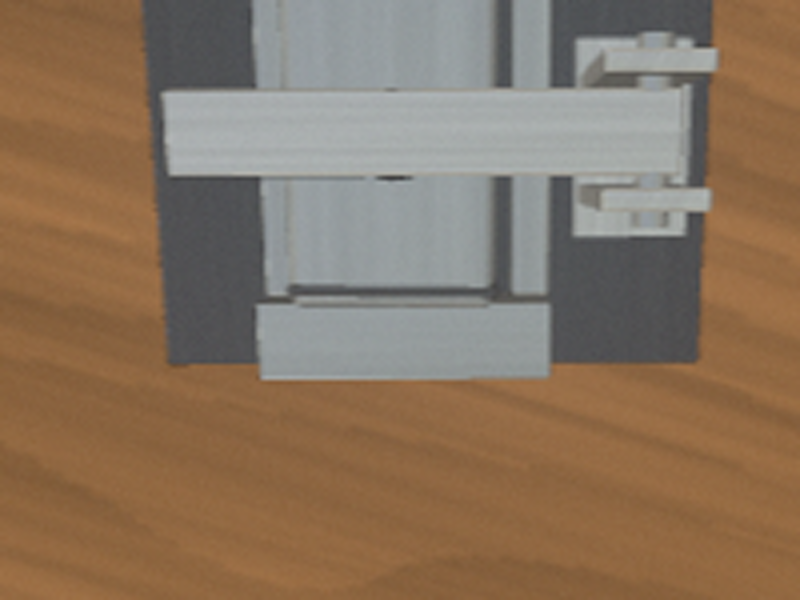

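I've used all my picture views, so from here I check numerically. In the last crop the post ends at about row 285–303 and the stop edge is at about row 303. I'll take profiles along the channel in the top and wrist images.

```bash
python3 - <<'E'
from h import *
import pickle
w=pickle.load(open('w7.pkl','rb')); t=cam('top')
for n,im in(('top',t),('wrist',w)): 
    print(n,'cam jig',inv(-im['R'].T@im['t']).round())
def prof(im,xs,ys,z):
    P=np.array([[(x,y,z) for x in xs] for y in ys]); q=proj(im,J(P.reshape(-1,3))).astype(np.float32)
    g=cv2.cvtColor(im['frame'],cv2.COLOR_BGR2GRAY)
    v=cv2.remap(g,q[:,:1].copy(),q[:,1:].copy(),cv2.INTER_LINEAR).reshape(len(ys),len(xs))
    return v.astype(float).mean(0).round().astype(int)
show=lambda l,xs,v:print(l,' '.join(f'{x}:{k}' for x,k in zip(xs,v)))
ys=range(-15,16,3)
show('top rear z62',xs:=range(-24,4,1),prof(t,xs,ys,62))
show('top front z62',xs:=range(122,172,1),prof(t,xs,ys,62))
show('top stop z42 y=+-32',xs:=range(128,170,1),prof(t,xs,[-34,-32,32,34],42))
show('wrist front z62',xs:=range(120,165,1),prof(w,xs,ys,62))
show('wrist stop z42 y=+-33',xs:=range(128,168,1),prof(w,xs,[-34,-32,32,34],42))
E
```

```text
top cam jig [9.70e+01 1.00e+00 1.37e+03]
wrist cam jig [109.  21. 386.]
top rear z62 -24:76 -23:76 -22:76 -21:76 -20:76 -19:76 -18:77 -17:77 -16:77 -15:76 -14:77 -13:82 -12:90 -11:99 -10:106 -9:111 -8:114 -7:117 -6:125 -5:136 -4:146 -3:152 -2:154 -1:154 0:154 1:154 2:154 3:153
top front z62 122:155 123:155 124:155 125:155 126:155 127:155 128:155 129:155 130:153 131:148 132:140 133:129 134:118 135:112 136:112 137:117 138:122 139:123 140:122 141:121 142:119 143:117 144:115 145:114 146:113 147:113 148:114 149:116 150:117 151:118 152:118 153:117 154:115 155:113 156:111 157:109 158:108 159:108 160:108 161:109 162:111 163:114 164:116 165:120 166:122 167:124 168:127 169:129 170:131 171:133
top stop z42 y=+-32 128:151 129:150 130:150 131:149 132:149 133:150 134:150 135:150 136:147 137:142 138:139 139:139 140:140 141:146 142:152 143:154 144:154 145:155 146:154 147:154 148:154 149:153 150:153 151:151 152:150 153:148 154:146 155:145 156:143 157:140 158:136 159:130 160:121 161:115 162:116 163:118 164:120 165:122 166:122 167:123 168:123 169:123
wrist front z62 120:156 121:156 122:156 123:156 124:156 125:156 126:155 127:155 128:155 129:155 130:155 131:155 132:155 133:155 134:154 135:129 136:84 137:90 138:133 139:136 140:129 141:155 142:156 143:154 144:154 145:154 146:154 147:154 148:154 149:155 150:154 151:153 152:152 153:153 154:151 155:150 156:149 157:152 158:115 159:113 160:113 161:114 162:113 163:113 164:112
wrist stop z42 y=+-33 128:152 129:151 130:152 131:152 132:152 133:152 134:151 135:152 136:151 137:151 138:146 139:120 140:90 141:116 142:152 143:154 144:155 145:155 146:154 147:154 148:155 149:154 150:154 151:155 152:155 153:154 154:154 155:152 156:152 157:151 158:150 159:149 160:146 161:118 162:114 163:116 164:115 165:115 166:111 167:109
```

The post's main skin spans -5 to 134.5, which puts its middle at 64.8 against 65 nominal. It has a matching cap band at each end. The front cap runs to 140.5 and the stop begins there, with no dark gap between them, so the post is home. The arm is level and the robot is clear, so I'm handing in.

```bash
python3 -c "
from workcell import ctrl; print(ctrl.close_job())"
```

```text
the job is handed in; nothing more can be done
None
```

The job is handed in at about 15 s on the robot's clock: the post was pushed over into the channel and slid home against the end stop, then the clamp arm was pushed level with its pad on the post; no bystander was touched.

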